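Slide a fired-clay tile off the drying board and scan it

TASK

Push the clay tile along its channel until its end sticks out over the free edge of the drying board, towards the scanner, take hold of it there under the lamp, and lay it down gently, centred and lengthwise, on the narrow rest of the scanner. Then let go of it, press the spring treadle right down to its stop to trigger the scan, and let the treadle come back up. Do not drop the tile or disturb the jars, the tray of sherds or the brush.

Things in the scene. Friction and masses are not known exactly. Their poses are not given: they have to be found in the camera images.
- board: Fixed plywood board on the left. Origin: on the bench under the middle of its free edge, which faces right (towards the scanner); +x inward along the channel, to the robot's left; z up. 205 mm long (x 0 to 205), y -85 to 85, top 70 mm above the bench; beyond the edge is open air. Two battens along it, 18 wide, 12 high, at y +-41 mm, leave a channel 64 mm wide, open at both ends.
- lamp_bar (a point): Middle of the underside of the fixed lamp bar over the board's free edge; axes as the board's. Bar in the board's frame: x -35 to 20, y -110 to 40, z 193 to 220 mm; one post on its far side (x -7 to 23, y -105 to -85). A gripper pointing straight down on the overhanging tile would hit it: lean the tool about 40 degrees, coming from the right, fingers towards the board.
- tile_center (a point): Centre (half-way up) of the loose clay tile, 140 (x) by 60 (y) by 10 mm, about 0.17 kg. It starts flat in the board's channel, tile x along board x, its end 5 to 30 mm inside the free edge. The battens cover its long sides, so it cannot be gripped there; push its rear end. It tips off if its centre passes the edge. Once held it can be drawn out to the right from under the lamp.
- scanner: Fixed table-top scanner on the right. Origin: on the bench under the middle of its rest; +x away from the robot, +y left, z up. Base 12 mm thick, x -45 to 165, y -75 to 75. Rest: black bar 120 mm long (y -60 to 60), 40 wide (x -20 to 20), top at 45 mm. White head behind it: x 115 to 165, y -75 to 75, up to z 85 mm, two lenses reaching to x 105.
- rest_top (a point): Middle of the top face of the scanner's rest, 45 mm above the bench; axes as the scanner's. The tile belongs centred here, its length along y, lying flat (tile centre 5 mm above this point).
- pedal_pad (a point): Where to press: on top of the treadle's plate, midway across, 70 mm from its hinge, 25 mm short of its free end (the robot's side, -x). Aluminium plate 95 by 60 mm with a black rubber pad, on a fixed steel base 120 by 85 mm. At rest the free end stands up at 0.22 rad and this point is about 45 mm above the bench; at the stop the plate is level and it is 30 mm above, 15 mm lower.
- pedal (a joint): Angle of the treadle, rad: 0 up at rest, 0.22 fully down at its stop. Spring-loaded, comes back by itself; at the point to press it takes about 5 N to start it and 9 N to hold it at the stop.
- jar_a: Bystander: glass jar with a blue cap, 56 mm across, 100 mm high, standing beyond the scanner on the right; origin under its middle.
- jar_b: Bystander: the same kind of jar, standing beyond the board on the left.
- tray: Bystander: cardboard tray with sherds, 110 by 90 by 35 mm; origin under its middle. It stands at the far left or far right, the treadle at the other of the two places.
- brush: Bystander: brush with a wooden handle, 160 mm long, lying on the bench to the right of the scanner.
Things that resemble listed ones, but are neither listed nor needed, are in the scene too. Of the things shaped like the part that bears tile_center, the terracotta one is meant.

How it is judged (in metres and radians):
On the way, in this order (a step that is already met when the one before it is completed fails the run):
1. the tile lies flat on the board with its end at least 20 mm out over the free edge (x of tile_center in the frame of board between -0.01 and 0.05 m and z of tile_center in the frame of board between 0.07 and 0.08 m and angle between tile_center's own z axis and vertical below 0.08 rad), for 0.2 s.
2. the tile is held in the fingers, clear of the board (contact force between the fingers and tile above 1 N and contact force between tile and board below 0.05 N and height (world z) of tile_center above 0.055 m), for 0.2 s.
3. the tile lies flat and centred on the rest (20 mm lengthwise, 12 mm across, 0.2 rad) and is let go (y of tile_center in the frame of rest_top between -0.02 and 0.02 m and x of tile_center in the frame of rest_top between -0.012 and 0.012 m and z of tile_center in the frame of rest_top between 0.001 and 0.009 m and angle between tile_center's own z axis and vertical below 0.08 rad and angle between the x axis of tile_center and the y axis of rest_top, either way round below 0.2 rad and contact force between the fingers and tile below 0.1 N and linear speed of tile below 0.02 m/s), for 0.2 s.
4. the treadle is pressed to its stop (above 0.19 rad) while the tile lies on the rest (all of step 3 and value of joint pedal above 0.19 rad), for 0.1 s.
At the end, for the whole second after the job is handed in: The tile lies still, flat and released on the scanner's rest, its centre within 20 mm lengthwise and 12 mm across of the rest's middle and its length within 0.2 rad of the rest's, and the treadle is back up (below 0.04 rad) (all of step 3 and value of joint pedal below 0.04 rad); the robot touches nothing.
It fails at once if the tile is dropped to the bench (height (world z) of tile_center below 0.035 m).
It fails at once if the tile is banged down on the scanner (more than 45 N) (contact force between tile and scanner above 45 N).
It fails at once if a jar, the tray or the brush is moved by more than 30 mm, or a jar is tipped (distance of any of jar_a, jar_b, tray, brush from where it was at the start of the episode above 0.03 m or angle between any of jar_a, jar_b's own z axis and vertical above 0.4 rad).
It also fails if it takes over 72 s, if anything falls off the work surface, if the arm or the gripper's body presses on something with over 40 N, if the wrist force passes 120 N, or if a joint passes its speed limit or range.

ROBOT

A 6-joint arm with a two-finger parallel gripper is mounted at the origin on the work surface. World frame = base frame: x ahead of the robot, y to its left, z up, the work surface at z = 0. Lengths are in m, angles in degrees, forces in N, time in s.
With the tool pointing down it reaches from about 0.25 to 0.85 m from the base axis. Payload 12.5 kg.
Tool frame: the origin (TCP) lies at the very end of the fingers, on their centre line; the grasp point (between the pads) lies 19 mm behind it (env.pinch_z is the distance from the TCP to the grasp point, in m); z points along the fingers, y is the line along which they close (so a half turn about z gives the same grasp; the last joint's range is limited). The gripper opens to 93 mm and grips with 3 to 60 N. Pads are 15 mm wide; open, the fingers measure 128 mm over their backs; the gripper's body (75 mm by 188 mm) begins 65 mm behind the grasp point.
Start: joints at [62.361, 20.094, 94.641, -0, 65.266, -4.847], TCP at [0.213, 0.507, 0.219] pointing down, gripper open.
Joint ranges: [-157.81, 157.81], [-45, 120.19], [0.68, 151.7], [-89.99, 269.99], [4.06, 180], [-164.3, 164.3]. Speed limits (degrees/s): [127.2, 127.2, 159.86, 180, 180, 180].

INTERFACE

Orientations are given as [roll, pitch, yaw] about the fixed x, y, z axes, in that order (R = Rz(yaw) Ry(pitch) Rx(roll)).
In Python, from cell import env, viewer gives the robot as it stands.
- The arm moves only by the shell command python3 -m crank 'ROWS' [OPENING]. ROWS is JSON, a list of rows, each an object of numbers: "x", "y", "z": the shift along the world's x, y, z in cm; "ax", "ay", "az": the turn, a rotation vector about the world's x, y, z in rad. A call has 1 to 8 rows; each row shifts and turns the commanded pose from where the row before left it; what a row does not reach is not made up. A row lasts 1/10 s, in which the tool goes at most 50 mm and 8.59 degrees, less where a joint would pass 70% of its speed; a pose out of reach is approached as far as the arm can. A call with a gripper value outside its range is refused whole. OPENING is the closure, from 0 (fully open) to 1 (shut), set as the call begins (- or left out, the last holds). The fingers move at their own pace and stop on an object; the grip force is fixed at half the most. Time passes only in rows, so rows that do not move let the fingers close. It gives the time, the measured TCP pose, the force, the opening and the grip force at its end, in the units of the state.
- env.state(): the state, without advancing time (a new reading comes with each control period).
- viewer.capture(name): name is "scene" or "top"; returns a dict with "frame" (420x560x3 uint8, red, green, blue), "vfov" (degrees; the focal length in pixels is half the picture's height over the tangent of half this angle, whatever the lens; pixels are square), "cx", "cy" (the principal point, pixels), "R" (3x3) and "t" (3): a world point X has camera coordinates R X + t. Camera axes: x right, y down, z forward; pixel columns grow to the right and rows downward; lengths in m; the calibration is good to about 2 mm. A picture is of the moment at which its call begins. There is no depth.
- env.finish_job(): hands the job in; it is judged then, once.
The state is a dict: "time": time; "joint_positions": joint angles; "dq": joint speeds; "joint_efforts": joint torques, N m; "tool_pos": TCP position; "tool_rot": TCP orientation; "force": force on the tool from outside, world axes, zero at the start; "ft_torque": the same for the moment, N m; "gripper_width": finger opening in m; "grip_force": force on a finger pad.
Only numpy, scipy, OpenCV 4.12 (cv2) and the standard library are available. Lean on these libraries where they do the work, as an engineer would, in place of code of your own. Each camera call takes 0.05 s, during which the arm holds its last target. There are 200 camera calls.

## Working session

There is one attempt and no reset: what is moved stays moved. The work goes in short steps, Python scripts to look and compute and a shell command to move; the robot and the scene stay as the last step left them, time stands still between calls to the robot, and variables do not carry over. Pictures are saved under pics/ and viewed, at most 10 in all, crops included, and the job is handed in when it is done.

```bash
ls; mkdir -p pics
python3 - <<'E'
from cell import env,viewer
import cv2,json,numpy as np
for n in("scene","top"):
    c=viewer.capture(n); cv2.imwrite(f"pics/{n}0.png",cv2.resize(c["frame"][:,:,::-1],(800,600),interpolation=cv2.INTER_CUBIC))
    np.savez(f"{n}0.npz",**c); print(n,c["vfov"],c["cx"],c["cy"],c["R"],c["t"])
print(env.state(),env.pinch_z)
E
```

```text
pics
scene 54.18805172870444 281.9778124546485 206.19208852005613 [[ 0.86467046  0.50229611  0.00660426]
 [ 0.38025932 -0.64588802 -0.66199057]
 [-0.32824968  0.57491502 -0.74948307]] [-0.45803429 -0.09526694  1.47165671]
top 45.422370126501704 273.4858119034296 214.58923469653763 [[ 0.02254853 -0.99960724  0.01664149]
 [-0.9962354  -0.02385993 -0.08334103]
 [ 0.08370536 -0.01469962 -0.99638212]] [-0.00693566  0.51807954  1.71803154]
{'time': 0.1, 'joint_positions': array([ 6.23620480e+01,  2.01214363e+01,  9.46737698e+01, -7.82989599e-04,
        6.52683957e+01, -4.84960392e+00]), 'dq': array([ 0.10446447, -0.00072868, -0.14861767,  0.06797816, -0.04527441,
       -0.13131922]), 'joint_efforts': array([ 1.26230741e-03, -4.98022020e+01, -2.85702056e+01,  7.00920168e-02,
        2.38882616e-02, -4.43680608e-05]), 'tool_pos': array([0.21287764, 0.50677465, 0.21815027]), 'tool_rot': array([-1.79936566e+02, -4.66866358e-03,  1.57211977e+02]), 'force': array([0.12546717, 0.28742076, 0.1422888 ]), 'ft_torque': array([-0.05290559, -0.03934011,  0.01044004]), 'grip_force': 0.0, 'gripper_width': 0.09300107276051221} 0.0188
```

View pics/scene0.png

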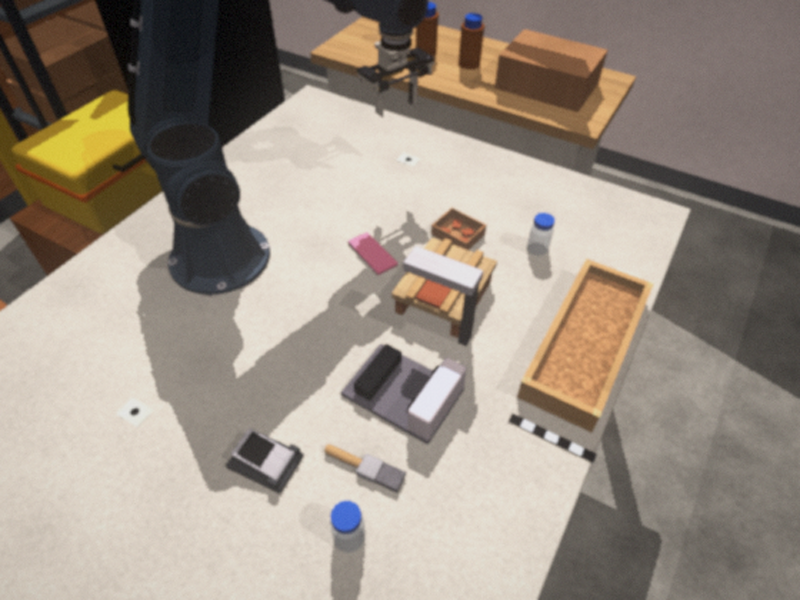

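View pics/top0.png

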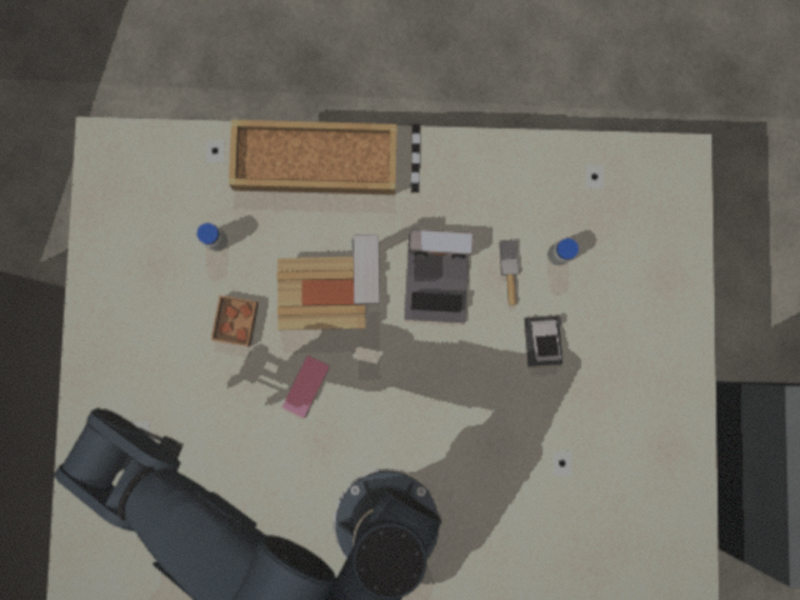

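The terracotta tile lies in the board's channel (top 328,291; scene 433,291). It could be confused with the pink slab on the bench (top 307,386; scene 373,253) or the sherds in the tray (top 236,320); by the description I take the one in the channel. The treadle is at top (545,341), and the scanner rest at (437,302). I'll check with close crops.

Run:
```python
import cv2,numpy as np
T=np.load("top0.npz")["frame"][:,:,::-1];S=np.load("scene0.npz")["frame"][:,:,::-1]
def cr(I,x,y,w,h,k): return cv2.resize(I[y:y+h,x:x+w],None,fx=k,fy=k,interpolation=cv2.INTER_CUBIC)
# top: x185-345,y155-235 (x5)
cv2.imwrite("pics/c1.png",cr(T,185,155,160,80,5))
# bottom: scene x230-390,y155-275
a=cr(S,230,155,160,120,5);cv2.imwrite("pics/c2.png",a)
p=np.hstack([cr(T,350,205,60,60,6.5),cr(S,150,290,70,60,6.5)]);print(p.shape);cv2.imwrite("pics/c3.png",p[:,:800])
```

```text
(390, 845, 3)
```

View pics/c1.png

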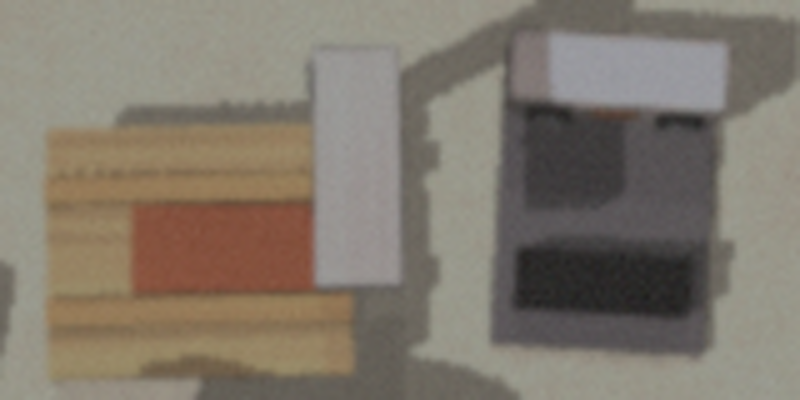

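View pics/c2.png

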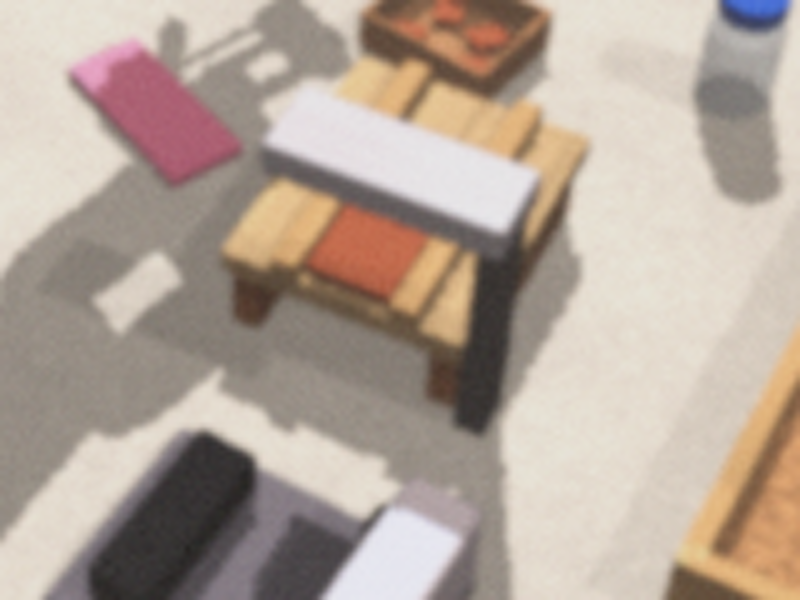

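View pics/c3.png

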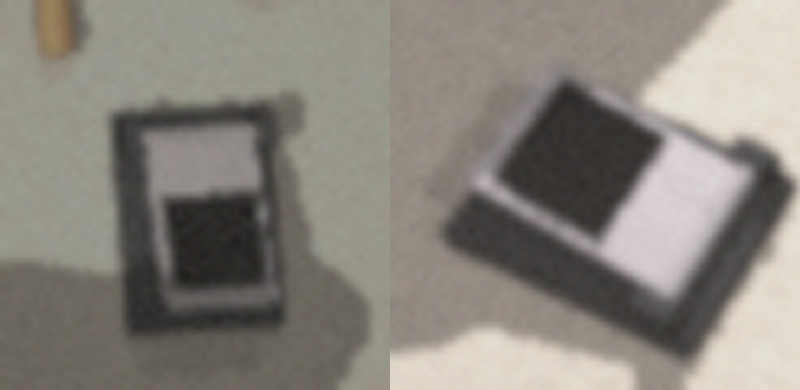

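The crops confirm the choice: the terracotta tile is between the battens, with its rear end at c1 (132,206)-(133,290) and its front end at c2 (305,262)-(388,297). The rest's top is the black bar at c1 (514-690, 249-315). The pad of the treadle is at c3 (216,240) from the top and (584,157) from the scene camera. Next I triangulate.

```bash
cat > h.py <<'E'
import numpy as np,cv2
C={n:dict(np.load(n+"0.npz")) for n in("scene","top")}
def ray(n,p):
    c=C[n];f=c["frame"].shape[0]/2/np.tan(np.radians(c["vfov"]/2))
    R=c["R"];o=-R.T@c["t"];d=R.T@np.array([(p[0]-c["cx"])/f,(p[1]-c["cy"])/f,1]);return o,d/np.linalg.norm(d)
def plane(n,p,z): o,d=ray(n,p);return o+d*(z-o[2])/d[2]
def tri(pt,ps):
    A=np.zeros((3,3));b=np.zeros(3);rs=[ray("top",pt),ray("scene",ps)]
    for o,d in rs: M=np.eye(3)-np.outer(d,d);A+=M;b+=M@o
    X=np.linalg.solve(A,b);return X,max(np.linalg.norm(np.cross(X-o,d)) for o,d in rs)
def crop(x0,y0,k,u0=0): return lambda u,v:((u-u0+.5)/k-.5+x0,(v+.5)/k-.5+y0)
c1=crop(185,155,5);c2=crop(230,155,5);c3t=crop(350,205,6.5);c3s=crop(150,290,6.5,390)
full=crop(0,0,800/560)
E
python3 - <<'E'
from h import *
np.set_printoptions(precision=4,suppress=True)
print("tri board near-right corner",tri(c1(353,373),c2(226,248)))
print("tri board far-left",tri(c1(48,130),c2(588,148)))
print("rest far-left corner, near-right..",tri(c1(516,250),c2(200,433)),tri(c1(690,252),full(355,385)),tri(c1(513,308),c2(200,433)))
print("lamp near left",tri(c1(315,286),c2(298,88)),"lamp far left",tri(c1(313,46),c2(540,175)))
print("pad",tri(c3t(216,240),c3s(584,157)),"freeend",tri(c3t(222,306),c3s(517,127)),"hinge end",tri(c3t(198,126),c3s(715,235)))
for n,p in dict(bnl=(48,375),bnr=(353,373),bfl=(48,130)).items(): print(n,plane("top",c1(*p),.07))
for n,p in dict(trf=(132,206),trn=(133,290)).items(): print(n,plane("top",c1(*p),.08))
for n,p in dict(tfn=(305,262),tff=(388,298),).items(): print(n,plane("scene",c2(*p),.08))
for n,p in dict(efn=(226,248),eff=(462,347)).items(): print(n,plane("scene",c2(*p),.07))
for p in((516,250),(690,252),(690,315),(513,308)): print("rest",plane("top",c1(*p),.045))
for p in((493,342),(710,352),(725,36),(510,32)): print("base",plane("top",c1(*p),.012 if p[1]>100 else .085))
for p in((380,345),(402,355),(378,398),(355,385)): print("restS",plane("scene",full(*p),.045))
E
```

```text
tri board near-right corner (array([0.4638, 0.0664, 0.0672]), np.float64(0.00036716152768621565))
tri board far-left (array([0.6239, 0.2779, 0.0556]), np.float64(0.0013045796688807554))
rest far-left corner, near-right.. (array([ 0.5364, -0.0522,  0.0613]), np.float64(0.016863262516361718)) (array([ 0.5381, -0.17  ,  0.0679]), np.float64(0.016293584482777953)) (array([ 0.512 , -0.0429,  0.0304]), np.float64(0.0011853961437875103))
lamp near left (array([0.5061, 0.0862, 0.2128]), np.float64(0.0032139933617482187)) lamp far left (array([0.6567, 0.0923, 0.2137]), np.float64(0.0018357608148368975))
pad (array([ 0.4325, -0.3724,  0.0378]), np.float64(0.0007518504746877803)) freeend (array([ 0.3984, -0.3757,  0.0356]), np.float64(4.4836614972855865e-05)) hinge end (array([ 0.4932, -0.3669,  0.0214]), np.float64(0.0015740906264824362))
bnl [0.4572 0.2705 0.07  ]
bnr [0.4633 0.0662 0.07  ]
bfl [0.6229 0.2764 0.07  ]
trf [0.5714 0.217  0.08  ]
trn [0.5149 0.2144 0.08  ]
tfn [0.5185 0.0719 0.08  ]
tff [0.577  0.0721 0.08  ]
efn [0.4653 0.0645 0.07  ]
eff [0.6307 0.0681 0.07  ]
rest [ 0.5517 -0.0428  0.045 ]
rest [ 0.5532 -0.1623  0.045 ]
rest [ 0.5098 -0.1629  0.045 ]
rest [ 0.5117 -0.0416  0.045 ]
base [ 0.4903 -0.0295  0.012 ]
base [ 0.4869 -0.181   0.012 ]
base [ 0.6961 -0.1794  0.085 ]
base [ 0.6951 -0.0341  0.085 ]
restS [ 0.5074 -0.059   0.045 ]
restS [ 0.5604 -0.0578  0.045 ]
restS [ 0.5718 -0.1709  0.045 ]
restS [ 0.5164 -0.1687  0.045 ]
```

```bash
python3 -m crank '[{"x":3.8,"y":-3.0,"az":-0.146},{"x":3.8,"y":-3.0,"az":-0.146},{"x":3.8,"y":-3.0,"az":-0.146},{"x":3.8,"y":-3.0,"az":-0.146},{"x":3.8,"y":-3.0,"az":-0.146},{"x":3.8,"y":-3.0,"az":-0.146},{"x":3.8,"y":-3.0,"az":-0.146},{"x":3.8,"y":-3.0,"az":-0.146}]' 1 && python3 -m crank '[{},{}]'
```

```text
$[0]: bad value
```

```bash
python3 -m crank '[{"x":0},{"x":0}]'; python3 -c "
from cell import env;print(env.state())"
```

```text
{'time': 0.1, 'joint_positions': array([ 6.23620480e+01,  2.01214363e+01,  9.46737698e+01, -7.82989599e-04,
        6.52683957e+01, -4.84960392e+00]), 'dq': array([ 0.10446447, -0.00072868, -0.14861767,  0.06797816, -0.04527441,
       -0.13131922]), 'joint_efforts': array([ 1.26230741e-03, -4.98022020e+01, -2.85702056e+01,  7.00920168e-02,
        2.38882616e-02, -4.43680608e-05]), 'tool_pos': array([0.21287764, 0.50677465, 0.21815027]), 'tool_rot': array([-1.79936566e+02, -4.66866358e-03,  1.57211977e+02]), 'force': array([0.12546717, 0.28742076, 0.1422888 ]), 'ft_torque': array([-0.05290559, -0.03934011,  0.01044004]), 'grip_force': 0.0, 'gripper_width': 0.09300107276051221}$[0]: bad value
```

```bash
python3 -m crank '[{"x":0,"y":0,"z":0,"ax":0,"ay":0,"az":0}]' 1
```

```text
time: 0.2
tool_pos: [0.2129, 0.5069, 0.2183]
tool_rot: [-180.0, -0.0, 157.2]
force: [0.6, 0.6, 0.2]
gripper_width: 0.0884
grip_force: 0.0
```

All six keys are needed in every row.

```bash
python3 -m crank '[{"x":3.8,"y":-3,"z":0,"ax":0,"ay":0,"az":-0.146},{"x":3.8,"y":-3,"z":0,"ax":0,"ay":0,"az":-0.146},{"x":3.8,"y":-3,"z":0,"ax":0,"ay":0,"az":-0.146},{"x":3.8,"y":-3,"z":0,"ax":0,"ay":0,"az":-0.146},{"x":3.8,"y":-3,"z":0,"ax":0,"ay":0,"az":-0.146},{"x":3.8,"y":-3,"z":0,"ax":0,"ay":0,"az":-0.146},{"x":3.8,"y":-3,"z":0,"ax":0,"ay":0,"az":-0.146},{"x":3.8,"y":-3,"z":0,"ax":0,"ay":0,"az":-0.146}]' 1; python3 -m crank '[{"x":0,"y":0,"z":0,"ax":0,"ay":0,"az":0},{"x":0,"y":0,"z":0,"ax":0,"ay":0,"az":0}]'
```

```text
time: 1.0
tool_pos: [0.5183, 0.2655, 0.2186]
tool_rot: [-180.0, -0.0, 89.9]
force: [0.6, 1.0, 0.2]
gripper_width: 0.0257
grip_force: 0.0
time: 1.2
tool_pos: [0.5172, 0.2664, 0.2182]
tool_rot: [-180.0, 0.0, 90.2]
force: [-1.0, 0.5, -0.0]
gripper_width: 0.0101
grip_force: 0.0
```

```bash
python3 -m crank '[{"x":1.3,"y":-1,"z":-1,"ax":-0.085,"ay":0,"az":0.012},{"x":1.2,"y":-1,"z":-2,"ax":-0.085,"ay":0,"az":0.013},{"x":0,"y":0,"z":-3,"ax":0,"ay":0,"az":0},{"x":0,"y":0,"z":-3,"ax":0,"ay":0,"az":0},{"x":0,"y":0,"z":-2,"ax":0,"ay":0,"az":0},{"x":0,"y":0,"z":-1.5,"ax":0,"ay":0,"az":0},{"x":0,"y":0,"z":-1,"ax":0,"ay":0,"az":0},{"x":0,"y":0,"z":0,"ax":0,"ay":0,"az":0}]'
python3 - <<'E'
from cell import env,viewer
import cv2,numpy as np
t=viewer.capture("top");s=viewer.capture("scene")
k=lambda I,x,y:cv2.resize(I[y:y+110,x:x+140,::-1],None,fx=2.8,fy=2.8,interpolation=cv2.INTER_CUBIC)
cv2.imwrite("pics/p1.png",np.hstack([k(t["frame"],190,140),k(s["frame"],240,140)]))
E
```

```text
time: 2.0
tool_pos: [0.5413, 0.2473, 0.0829]
tool_rot: [-179.7, 9.8, 91.8]
force: [-0.9, 0.1, -0.4]
gripper_width: 0.0006
grip_force: 0.0
```

View pics/p1.png

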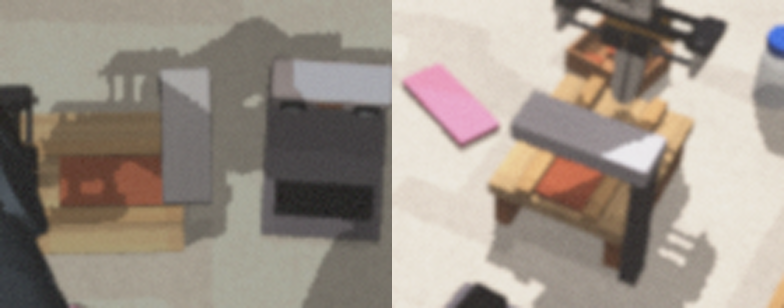

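```bash
python3 -m crank '[{"x":0,"y":0,"z":-0.5,"ax":0,"ay":0,"az":0},{"x":0,"y":0,"z":-0.4,"ax":0,"ay":0,"az":0},{"x":0,"y":-1,"z":0,"ax":0,"ay":0,"az":0},{"x":0,"y":-1,"z":0,"ax":0,"ay":0,"az":0},{"x":0,"y":-0.6,"z":0,"ax":0,"ay":0,"az":0},{"x":0,"y":-0.6,"z":0,"ax":0,"ay":0,"az":0},{"x":0,"y":-0.6,"z":0,"ax":0,"ay":0,"az":0},{"x":0,"y":-0.6,"z":0,"ax":0,"ay":0,"az":0}]'; python3 -m crank '[{"x":0,"y":-0.7,"z":0,"ax":0,"ay":0,"az":0},{"x":0,"y":-0.7,"z":0,"ax":0,"ay":0,"az":0},{"x":0,"y":-0.7,"z":0,"ax":0,"ay":0,"az":0},{"x":0,"y":-0.6,"z":0,"ax":0,"ay":0,"az":0},{"x":0,"y":-0.4,"z":0,"ax":0,"ay":0,"az":0},{"x":0,"y":-0.2,"z":0,"ax":0,"ay":0,"az":0},{"x":0,"y":0,"z":0,"ax":0,"ay":0,"az":0},{"x":0,"y":0,"z":0,"ax":0,"ay":0,"az":0}]'
```

```text
time: 2.9
tool_pos: [0.5421, 0.2026, 0.0747]
tool_rot: [-179.8, 9.7, 91.7]
force: [-0.2, 1.3, -0.2]
gripper_width: 0.0003
grip_force: 0.5
time: 3.7
tool_pos: [0.542, 0.17, 0.0746]
tool_rot: [-179.8, 9.8, 91.7]
force: [0.2, -0.4, -0.1]
gripper_width: 0.0005
grip_force: 0.0
```

Run:
```python
from cell import env,viewer
import cv2,numpy as np
s=viewer.capture("scene");np.savez("s1.npz",**s)
cv2.imwrite("pics/p2.png",cv2.resize(s["frame"][170:250,260:360,::-1],None,fx=7,fy=7,interpolation=cv2.INTER_CUBIC))
```

```text
(no output)
```

View pics/p2.png

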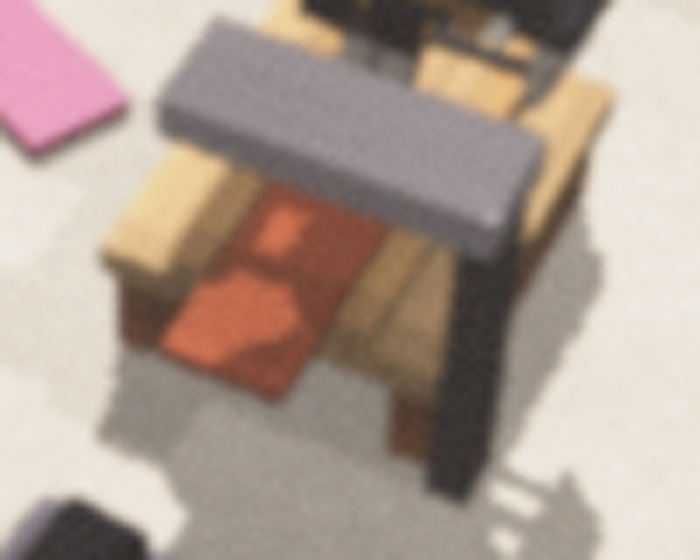

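The tile now sticks out over the edge. Its front end is at p2 (160,343)-(279,395).

Run:
```python
from h import *
c=crop(260,170,7)
for p in((160,343),(279,395)): print(plane("scene",c(*p),.08))
for p in((105,248),): print("board corner",plane("scene",c(*p),.07))
```

```text
[0.52008714 0.0182686  0.08      ]
[0.57863799 0.01907556 0.08      ]
board corner [0.46646204 0.06123249 0.07      ]
```

```bash
python3 -m crank '[{"x":0,"y":-0.3,"z":0,"ax":0,"ay":0,"az":0},{"x":0,"y":-0.2,"z":0,"ax":0,"ay":0,"az":0},{"x":0,"y":0,"z":0,"ax":0,"ay":0,"az":0},{"x":0,"y":1,"z":0,"ax":0,"ay":0,"az":0},{"x":0,"y":2,"z":1,"ax":0,"ay":0,"az":0},{"x":0,"y":0,"z":4,"ax":0,"ay":0,"az":0},{"x":0,"y":0,"z":4.5,"ax":0,"ay":0,"az":0},{"x":0,"y":0,"z":4.5,"ax":0,"ay":0,"az":0}]'; python3 -m crank '[{"x":0,"y":0,"z":4,"ax":0,"ay":0,"az":0},{"x":0,"y":-2,"z":3,"ax":0,"ay":0,"az":0},{"x":0,"y":-3.5,"z":0,"ax":0.14,"ay":0,"az":0},{"x":0,"y":-4,"z":0,"ax":0.14,"ay":0,"az":0},{"x":0,"y":-4,"z":0,"ax":0.14,"ay":0,"az":0},{"x":0,"y":-4,"z":0,"ax":0.14,"ay":0,"az":0},{"x":0,"y":-4,"z":0,"ax":0.14,"ay":0,"az":0},{"x":0,"y":-4,"z":0,"ax":0.14,"ay":0,"az":0}]' 0
```

```text
time: 4.55
tool_pos: [0.5416, 0.1958, 0.2161]
tool_rot: [-179.8, 9.7, 91.8]
force: [0.6, 0.5, 0.0]
gripper_width: 0.0007
grip_force: 0.0
time: 5.35
tool_pos: [0.5422, -0.0615, 0.2859]
tool_rot: [178.2, -38.7, 92.3]
force: [0.8, -0.6, -0.1]
gripper_width: 0.0598
grip_force: 0.0
```

```bash
python3 -m crank '[{"x":0.3,"y":0,"z":-3,"ax":0,"ay":0,"az":0},{"x":0.3,"y":0.5,"z":-4,"ax":0,"ay":0,"az":0},{"x":0,"y":1,"z":-4,"ax":0,"ay":0,"az":0},{"x":0,"y":2,"z":-3,"ax":0,"ay":0,"az":0},{"x":0,"y":1,"z":-1,"ax":0,"ay":0,"az":0},{"x":0,"y":0,"z":0,"ax":0,"ay":0,"az":0},{"x":0,"y":0,"z":0,"ax":0,"ay":0,"az":0}]'
python3 - <<'E'
from cell import env,viewer
import cv2,numpy as np
s=viewer.capture("scene");t=viewer.capture("top");print(env.state()["tool_pos"])
k=lambda I,x,y:cv2.resize(I[y:y+100,x:x+100,::-1],None,fx=4,fy=4,interpolation=cv2.INTER_CUBIC)
cv2.imwrite("pics/p3.png",np.hstack([k(s["frame"],250,160),k(t["frame"],220,150)]))
E
```

```text
time: 6.05
tool_pos: [0.5489, -0.0152, 0.136]
tool_rot: [178.4, -38.3, 92.3]
force: [1.1, -0.3, 0.0]
gripper_width: 0.093
grip_force: 0.0
[ 0.54895559 -0.01570489  0.13619133]
```

View pics/p3.png

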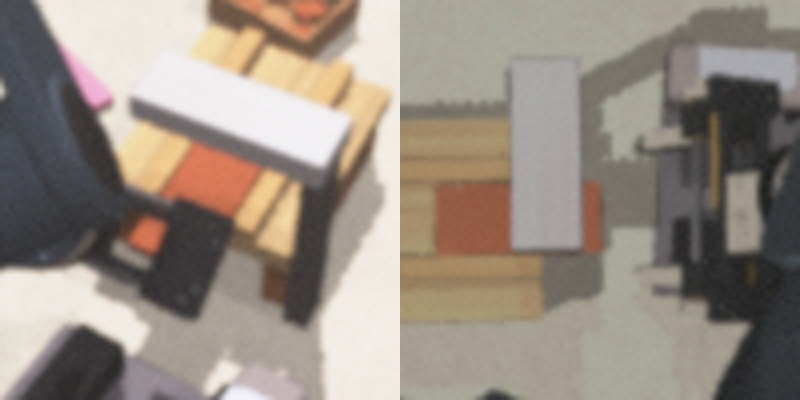

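The open fingers sit square in front of the overhanging end. From the top the tile spans p3 (434..601, 183..253).

Run:
```python
from h import *
c=crop(220,150,4,400)
for p in((601,183),(602,253),(434,183),(434,250)): print(plane("top",c(*p),.08))
```

```text
[0.5777001  0.01956573 0.08      ]
[0.51869555 0.01736127 0.08      ]
[0.57425472 0.15965437 0.08      ]
[0.51784068 0.15795699 0.08      ]
```

```bash
python3 -m crank '[{"x":-0.1,"y":1.5,"z":-1.7,"ax":0,"ay":0,"az":0},{"x":0,"y":1.5,"z":-1.7,"ax":0,"ay":0,"az":0},{"x":0,"y":1.5,"z":-1.7,"ax":0,"ay":0,"az":0},{"x":0,"y":1.5,"z":-1.7,"ax":0,"ay":0,"az":0},{"x":0,"y":0.7,"z":-0.7,"ax":0,"ay":0,"az":0},{"x":0,"y":0,"z":0,"ax":0,"ay":0,"az":0},{"x":0,"y":0,"z":0,"ax":0,"ay":0,"az":0}]'
```

```text
time: 6.85
tool_pos: [0.5477, 0.0514, 0.0606]
tool_rot: [178.4, -38.3, 92.2]
force: [0.3, -0.0, 0.7]
gripper_width: 0.0929
grip_force: 0.0
```

```bash
python3 -m crank '[{"x":0,"y":0,"z":0,"ax":0,"ay":0,"az":0},{"x":0,"y":0,"z":0,"ax":0,"ay":0,"az":0},{"x":0,"y":0,"z":0,"ax":0,"ay":0,"az":0},{"x":0,"y":0,"z":0,"ax":0,"ay":0,"az":0},{"x":0,"y":0,"z":0,"ax":0,"ay":0,"az":0},{"x":0,"y":0,"z":0,"ax":0,"ay":0,"az":0}]' 1;  python3 -m crank '[{"x":0,"y":0,"z":0,"ax":0,"ay":0,"az":0},{"x":0,"y":0,"z":0,"ax":0,"ay":0,"az":0}]'
```

```text
time: 7.45
tool_pos: [0.5472, 0.0519, 0.0597]
tool_rot: [178.5, -38.4, 92.2]
force: [-0.3, -1.1, 1.5]
gripper_width: 0.0599
grip_force: 30.0
time: 7.65
tool_pos: [0.5472, 0.0519, 0.0597]
tool_rot: [178.5, -38.4, 92.2]
force: [-0.5, -2.2, 1.2]
gripper_width: 0.0595
grip_force: 30.0
```

```bash
python3 -m crank '[{"x":0,"y":0,"z":0.3,"ax":0,"ay":0,"az":0},{"x":0,"y":0,"z":0.6,"ax":0,"ay":0,"az":0},{"x":0,"y":0,"z":0.6,"ax":0,"ay":0,"az":0},{"x":0,"y":-0.7,"z":0.3,"ax":0,"ay":0,"az":0},{"x":0,"y":-1.4,"z":0,"ax":0,"ay":0,"az":0},{"x":0,"y":-2,"z":0,"ax":0,"ay":0,"az":0},{"x":0,"y":-2,"z":0,"ax":0,"ay":0,"az":0},{"x":0,"y":-2,"z":0,"ax":0,"ay":0,"az":0}]'; python3 -m crank '[{"x":-0.2,"y":-2,"z":0,"ax":0,"ay":0,"az":0},{"x":-0.2,"y":-2,"z":0,"ax":0,"ay":0,"az":0},{"x":-0.2,"y":-2,"z":0,"ax":0,"ay":0,"az":0},{"x":-0.3,"y":-2,"z":0,"ax":0,"ay":0,"az":0},{"x":-0.3,"y":-2,"z":0,"ax":0,"ay":0,"az":0},{"x":-0.2,"y":-1,"z":0,"ax":0,"ay":0,"az":0},{"x":0,"y":0,"z":0,"ax":0,"ay":0,"az":0},{"x":0,"y":0,"z":0,"ax":0,"ay":0,"az":0}]'
python3 - <<'E'
from cell import env,viewer
import cv2,numpy as np
s=viewer.capture("scene");t=viewer.capture("top");print(env.state()["tool_pos"])
k=lambda I,x,y:cv2.resize(I[y:y+80,x:x+80,::-1],None,fx=5,fy=5,interpolation=cv2.INTER_CUBIC)
cv2.imwrite("pics/p4.png",np.hstack([k(s["frame"],235,225),k(t["frame"],265,160)]))
E
```

```text
time: 8.45
tool_pos: [0.5468, -0.0308, 0.0775]
tool_rot: [178.5, -38.4, 92.2]
force: [0.6, 0.0, -1.9]
gripper_width: 0.0597
grip_force: 30.0
time: 9.25
tool_pos: [0.5329, -0.1387, 0.0775]
tool_rot: [178.5, -38.4, 92.2]
force: [-0.2, 0.6, -1.7]
gripper_width: 0.0596
grip_force: 30.0
[ 0.53297968 -0.13821371  0.07760008]
```

View pics/p4.png

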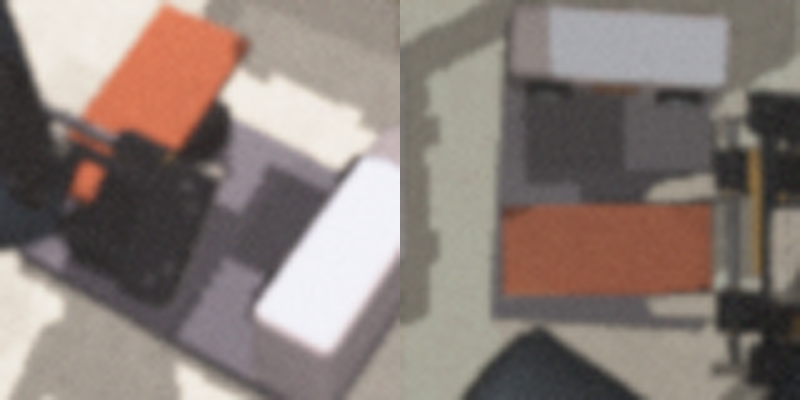

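The tile is held over the rest. Its left end is at p4 top (503,206)-(503,296) and scene (243,38)-(165,7).

Run:
```python
from h import *
a=crop(265,160,5,400);b=crop(235,225,5)
print(tri(a(503,206),b(243,37)),tri(a(503,296),b(165,7)))
for p in((503,206),(503,296),(713,204),(713,292)): print(plane("top",a(*p),.098))
```

```text
(array([ 0.55629013, -0.0335656 ,  0.09504015]), np.float64(0.003188935195604166)) (array([ 0.49927409, -0.03350008,  0.08640386]), np.float64(0.0002820202373934769))
[ 0.55860038 -0.03165503  0.098     ]
[ 0.49862104 -0.03289117  0.098     ]
[ 0.56335275 -0.17145709  0.098     ]
[ 0.5046024  -0.17225693  0.098     ]
```

```bash
python3 -m crank '[{"x":0,"y":0,"z":-0.6,"ax":0,"ay":0,"az":0},{"x":0,"y":-0.1,"z":-1,"ax":0,"ay":0,"az":0},{"x":0,"y":0,"z":-0.8,"ax":0,"ay":0,"az":0},{"x":0,"y":0,"z":-0.5,"ax":0,"ay":0,"az":0},{"x":0,"y":0,"z":-0.3,"ax":0,"ay":0,"az":0},{"x":0,"y":0,"z":-0.2,"ax":0,"ay":0,"az":0},{"x":0,"y":0,"z":0,"ax":0,"ay":0,"az":0},{"x":0,"y":0,"z":0,"ax":0,"ay":0,"az":0}]'; python3 -m crank '[{"x":0,"y":0,"z":-0.15,"ax":0,"ay":0,"az":0},{"x":0,"y":0,"z":-0.15,"ax":0,"ay":0,"az":0},{"x":0,"y":0,"z":0,"ax":0,"ay":0,"az":0}]'; python3 -m crank '[{"x":0,"y":0,"z":-0.15,"ax":0,"ay":0,"az":0},{"x":0,"y":0,"z":-0.15,"ax":0,"ay":0,"az":0},{"x":0,"y":0,"z":0,"ax":0,"ay":0,"az":0}]'
```

```text
time: 10.15
tool_pos: [0.5331, -0.14, 0.0438]
tool_rot: [178.5, -38.4, 92.2]
force: [0.4, -0.2, -1.7]
gripper_width: 0.0597
grip_force: 30.0
time: 10.45
tool_pos: [0.533, -0.1399, 0.0405]
tool_rot: [178.5, -38.4, 92.2]
force: [-0.8, -0.6, -1.5]
gripper_width: 0.0595
grip_force: 30.0
time: 10.75
tool_pos: [0.5329, -0.1399, 0.0374]
tool_rot: [178.5, -38.4, 92.2]
force: [0.6, 1.0, -1.0]
gripper_width: 0.0599
grip_force: 30.0
```

```bash
python3 -m crank '[{"x":0,"y":0,"z":-0.1,"ax":0,"ay":0,"az":0},{"x":0,"y":0,"z":0,"ax":0,"ay":0,"az":0}]';python3 -m crank '[{"x":0,"y":0,"z":-0.1,"ax":0,"ay":0,"az":0},{"x":0,"y":0,"z":0,"ax":0,"ay":0,"az":0}]';python3 -m crank '[{"x":0,"y":0,"z":-0.06,"ax":0,"ay":0,"az":0},{"x":0,"y":0,"z":0,"ax":0,"ay":0,"az":0}]'
```

```text
time: 10.95
tool_pos: [0.533, -0.1399, 0.0365]
tool_rot: [178.5, -38.4, 92.2]
force: [-0.0, -0.5, -2.0]
gripper_width: 0.0599
grip_force: 30.0
time: 11.15
tool_pos: [0.533, -0.14, 0.0355]
tool_rot: [178.5, -38.4, 92.2]
force: [-0.3, 0.8, -0.7]
gripper_width: 0.0598
grip_force: 30.0
time: 11.35
tool_pos: [0.533, -0.14, 0.035]
tool_rot: [178.5, -38.4, 92.2]
force: [0.7, 1.0, -1.2]
gripper_width: 0.06
grip_force: 30.0
```

```bash
for i in 1; do python3 -m crank '[{"x":0,"y":0,"z":-0.08,"ax":0,"ay":0,"az":0},{"x":0,"y":0,"z":0,"ax":0,"ay":0,"az":0}]';python3 -m crank '[{"x":0,"y":0,"z":-0.08,"ax":0,"ay":0,"az":0},{"x":0,"y":0,"z":0,"ax":0,"ay":0,"az":0}]'; done
```

```text
time: 11.55
tool_pos: [0.5331, -0.14, 0.0348]
tool_rot: [178.5, -38.4, 92.2]
force: [-2.3, -1.5, 3.8]
gripper_width: 0.0593
grip_force: 30.0
time: 11.75
tool_pos: [0.5331, -0.14, 0.0347]
tool_rot: [178.5, -38.4, 92.2]
force: [-4.8, -0.5, 12.1]
gripper_width: 0.0599
grip_force: 30.0
```

```bash
python3 -m crank '[{"x":0,"y":0,"z":0.1,"ax":0,"ay":0,"az":0},{"x":0,"y":0,"z":0,"ax":0,"ay":0,"az":0}]'; python3 -m crank '[{"x":0,"y":0,"z":0,"ax":0,"ay":0,"az":0},{"x":0,"y":0,"z":0,"ax":0,"ay":0,"az":0},{"x":0,"y":0,"z":0,"ax":0,"ay":0,"az":0},{"x":0,"y":0,"z":0,"ax":0,"ay":0,"az":0},{"x":0,"y":0,"z":0,"ax":0,"ay":0,"az":0},{"x":0,"y":0,"z":0,"ax":0,"ay":0,"az":0}]' 0;python3 -m crank '[{"x":0,"y":-0.6,"z":0.8,"ax":0,"ay":0,"az":0},{"x":0,"y":-1.2,"z":1.6,"ax":0,"ay":0,"az":0},{"x":0,"y":-2,"z":2.5,"ax":0,"ay":0,"az":0},{"x":0,"y":-2,"z":2.5,"ax":0,"ay":0,"az":0},{"x":0,"y":-2,"z":2.5,"ax":0,"ay":0,"az":0},{"x":0,"y":0,"z":3,"ax":0,"ay":0,"az":0},{"x":0,"y":0,"z":0,"ax":0,"ay":0,"az":0}]'
python3 - <<'E'
from cell import env,viewer
import cv2,numpy as np
s=viewer.capture("scene");t=viewer.capture("top");print(env.state()["tool_pos"])
k=lambda I,x,y:cv2.resize(I[y:y+80,x:x+80,::-1],None,fx=5,fy=5,interpolation=cv2.INTER_CUBIC)
cv2.imwrite("pics/p5.png",np.hstack([k(s["frame"],225,225),k(t["frame"],265,160)]))
E
```

```text
time: 11.95
tool_pos: [0.5331, -0.14, 0.0347]
tool_rot: [178.5, -38.4, 92.2]
force: [-1.4, -0.3, 5.4]
gripper_width: 0.0596
grip_force: 30.0
time: 12.55
tool_pos: [0.533, -0.1399, 0.0344]
tool_rot: [178.5, -38.4, 92.2]
force: [0.7, 0.2, -0.5]
gripper_width: 0.0928
grip_force: 0.0
time: 13.25
tool_pos: [0.5341, -0.2198, 0.1675]
tool_rot: [178.2, -38.1, 92.3]
force: [0.1, 1.0, -0.2]
gripper_width: 0.0931
grip_force: 0.0
[ 0.53302192 -0.21831296  0.16399721]
```

View pics/p5.png

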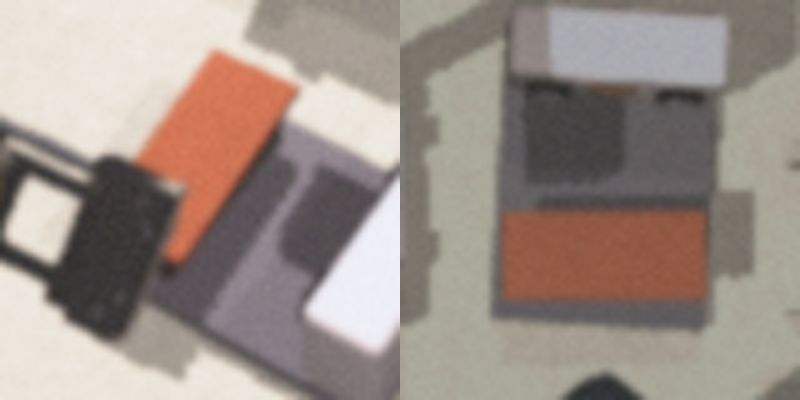

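The tile lies centred on the rest, at p5 top (501-706, 209-300), which matches the rest's middle to about 1-2 mm. Next is the treadle, with the press point at (0.424, -0.373).

```bash
python3 -m crank '[{"x":-1,"y":-2,"z":0,"ax":-0.112,"ay":0,"az":0},{"x":-2,"y":-3,"z":0,"ax":-0.112,"ay":0,"az":0},{"x":-2,"y":-3,"z":0,"ax":-0.112,"ay":0,"az":0},{"x":-2,"y":-3,"z":0,"ax":-0.112,"ay":0,"az":0},{"x":-2,"y":-3,"z":0,"ax":-0.111,"ay":0,"az":0},{"x":-1.9,"y":-1.5,"z":0,"ax":-0.111,"ay":0,"az":0},{"x":0,"y":0,"z":-2,"ax":0,"ay":0,"az":0},{"x":0,"y":0,"z":-2,"ax":0,"ay":0,"az":0}]' 1; python3 -m crank '[{"x":0,"y":0,"z":-2,"ax":0,"ay":0,"az":0},{"x":0,"y":0,"z":-2,"ax":0,"ay":0,"az":0},{"x":0,"y":0,"z":0,"ax":0,"ay":0,"az":0},{"x":0,"y":0,"z":0,"ax":0,"ay":0,"az":0}]'
```

```text
time: 14.15
tool_pos: [0.4235, -0.3726, 0.1226]
tool_rot: [179.9, 0.0, 91.7]
force: [-0.5, 0.2, 0.0]
gripper_width: 0.0334
grip_force: 0.0
time: 14.55
tool_pos: [0.4238, -0.3726, 0.0832]
tool_rot: [179.9, -0.1, 91.7]
force: [-0.0, -1.1, 0.5]
gripper_width: 0.0021
grip_force: 0.0
```

```bash
python3 -m crank '[{"x":0,"y":0,"z":-1.5,"ax":0,"ay":0,"az":0},{"x":0,"y":0,"z":-1.5,"ax":0,"ay":0,"az":0},{"x":0,"y":0,"z":-0.5,"ax":0,"ay":0,"az":0},{"x":0,"y":0,"z":-0.5,"ax":0,"ay":0,"az":0},{"x":0,"y":0,"z":-0.4,"ax":0,"ay":0,"az":0},{"x":0,"y":0,"z":0,"ax":0,"ay":0,"az":0}]'; python3 -m crank '[{"x":0,"y":0,"z":-0.3,"ax":0,"ay":0,"az":0},{"x":0,"y":0,"z":-0.3,"ax":0,"ay":0,"az":0},{"x":0,"y":0,"z":0,"ax":0,"ay":0,"az":0}]'; python3 -m crank '[{"x":0,"y":0,"z":-0.2,"ax":0,"ay":0,"az":0},{"x":0,"y":0,"z":0,"ax":0,"ay":0,"az":0}]'
```

```text
time: 15.15
tool_pos: [0.4239, -0.373, 0.0393]
tool_rot: [179.9, -0.0, 91.7]
force: [-1.4, 1.1, 5.8]
gripper_width: 0.0009
grip_force: 2.3
time: 15.45
tool_pos: [0.4239, -0.3732, 0.0338]
tool_rot: [179.9, 0.0, 91.7]
force: [-3.7, 0.4, 5.5]
gripper_width: 0.0004
grip_force: 3.0
time: 15.65
tool_pos: [0.4239, -0.3732, 0.0319]
tool_rot: [179.9, 0.0, 91.7]
force: [-3.6, 0.7, 6.7]
gripper_width: 0.0009
grip_force: 3.2
```

```bash
python3 -m crank '[{"x":0,"y":0,"z":-0.15,"ax":0,"ay":0,"az":0},{"x":0,"y":0,"z":0,"ax":0,"ay":0,"az":0}]'; python3 -m crank '[{"x":0,"y":0,"z":-0.1,"ax":0,"ay":0,"az":0},{"x":0,"y":0,"z":0,"ax":0,"ay":0,"az":0}]'; python3 -m crank '[{"x":0,"y":0,"z":-0.1,"ax":0,"ay":0,"az":0},{"x":0,"y":0,"z":0,"ax":0,"ay":0,"az":0}]'
```

```text
time: 15.85
tool_pos: [0.4238, -0.3732, 0.0305]
tool_rot: [179.9, 0.0, 91.7]
force: [-4.2, 0.8, 7.0]
gripper_width: 0.0005
grip_force: 3.4
time: 16.05
tool_pos: [0.4237, -0.3733, 0.0295]
tool_rot: [179.9, 0.0, 91.7]
force: [-5.5, -0.1, 7.4]
gripper_width: 0.0006
grip_force: 3.5
time: 16.25
tool_pos: [0.4237, -0.3732, 0.0285]
tool_rot: [179.9, 0.0, 91.7]
force: [-5.3, 0.1, 6.8]
gripper_width: 0.0002
grip_force: 3.7
```

```bash
python3 -m crank '[{"x":0,"y":0,"z":-0.1,"ax":0,"ay":0,"az":0},{"x":0,"y":0,"z":0,"ax":0,"ay":0,"az":0}]'; python3 -m crank '[{"x":0,"y":0,"z":-0.1,"ax":0,"ay":0,"az":0},{"x":0,"y":0,"z":0,"ax":0,"ay":0,"az":0}]'
```

```text
time: 16.45
tool_pos: [0.4237, -0.3733, 0.0276]
tool_rot: [179.9, 0.0, 91.7]
force: [-5.5, 0.1, 8.4]
gripper_width: 0.0003
grip_force: 3.9
time: 16.65
tool_pos: [0.4237, -0.3733, 0.0271]
tool_rot: [179.9, 0.0, 91.7]
force: [-9.0, 1.8, 14.3]
gripper_width: 0.0004
grip_force: 7.0
```

```bash
python3 -m crank '[{"x":0,"y":0,"z":-0.08,"ax":0,"ay":0,"az":0},{"x":0,"y":0,"z":0,"ax":0,"ay":0,"az":0},{"x":0,"y":0,"z":0,"ax":0,"ay":0,"az":0}]'
```

```text
time: 16.95
tool_pos: [0.4237, -0.3733, 0.0269]
tool_rot: [179.9, 0.0, 91.7]
force: [-10.0, 3.5, 22.4]
gripper_width: 0.0004
grip_force: 11.1
```

The stop is reached: 22 N with almost no further travel. I'll release it, back off, and check numerically against the earlier frames.

```bash
python3 -m crank '[{"x":0,"y":0,"z":0.5,"ax":0,"ay":0,"az":0},{"x":0,"y":0,"z":1,"ax":0,"ay":0,"az":0},{"x":0,"y":0,"z":2,"ax":0,"ay":0,"az":0},{"x":0,"y":0,"z":4,"ax":0,"ay":0,"az":0},{"x":0,"y":0,"z":4,"ax":0,"ay":0,"az":0},{"x":-2,"y":0,"z":4,"ax":0,"ay":0,"az":0},{"x":-4,"y":0,"z":2,"ax":0,"ay":0,"az":0},{"x":-4,"y":0,"z":0,"ax":0,"ay":0,"az":0}]'; python3 -m crank '[{"x":-4,"y":0,"z":0,"ax":0,"ay":0,"az":0},{"x":-2,"y":0,"z":0,"ax":0,"ay":0,"az":0},{"x":0,"y":0,"z":0,"ax":0,"ay":0,"az":0},{"x":0,"y":0,"z":0,"ax":0,"ay":0,"az":0}]'
python3 - <<'E'
from cell import env,viewer
from h import *
t=viewer.capture("top")["frame"];s=viewer.capture("scene")["frame"]
h=cv2.cvtColor(t,cv2.COLOR_RGB2HSV);m=((h[...,0]<12)&(h[...,1]>110)).astype(np.uint8);m[:,:278]=0;m[:195]=0;m[230:]=0;m[:,330:]=0
r=cv2.minAreaRect(cv2.findNonZero(m));c=plane("top",r[0],.055);print("tile",c,r)
# treadle pad vs. start (dark pad template, scene & top)
for n,I,(x,y,w,hh) in(("top",t,(365,225,35,32)),("scene",s,(160,296,45,45))):
    q=cv2.matchTemplate(I[y-8:y+hh+8,x-8:x+w+8],C[n]["frame"][y:y+hh,x:x+w],cv2.TM_CCOEFF_NORMED);print(n,cv2.minMaxLoc(q)[1:4:2])
print(env.state()["force"],env.state()["tool_pos"])
E
```

```text
time: 17.75
tool_pos: [0.324, -0.3738, 0.2033]
tool_rot: [179.7, 0.3, 91.8]
force: [-0.7, -0.9, -1.0]
gripper_width: 0.0006
grip_force: 0.0
time: 18.15
tool_pos: [0.2644, -0.3733, 0.2006]
tool_rot: [179.8, 0.1, 91.7]
force: [0.5, -0.3, 0.9]
gripper_width: 0.0006
grip_force: 0.0
tile [ 0.53188932 -0.1031284   0.055     ] ((305.5, 210.5), (17.0, 39.0), 90.0)
top (0.9123498797416687, (8, 8))
scene (0.9311696887016296, (9, 8))
[ 0.99804833 -0.5024872  -1.05387171] [ 0.26493312 -0.37307323  0.20026019]
```

```bash
python3 -c "
from cell import env;print(env.finish_job())"
```

```text
the job is handed in; nothing more can be done
None
```

I handed the job in at about 18 s on the robot's clock: the tile is released on the scanner's rest, within about 2 mm of its middle by the top camera. The treadle was pressed until the force rose to 22 N with almost no further travel, then came back up. The hand-in returned no verdict, and I did not check the jars, tray and brush in a final picture.

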